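Load the dry-well bottle warmer and hang its in-use tag

ROBOT

A 6-joint arm with a two-finger parallel gripper is mounted at the origin on the work surface. World frame = base frame: x ahead of the robot, y to its left, z up, the work surface at z = 0. Lengths are in m, angles in rad, forces in N, time in s.
With the tool pointing down it reaches from about 0.35 to 0.975 m from the base axis. Payload 4.9 kg.
Tool frame: the origin (TCP) lies at the very end of the fingers, on their centre line; the grasp point (between the pads) lies ctrl.grip_point_offset behind it (ctrl.grip_point_offset is the distance from the TCP to the grasp point, in m); z points along the fingers, y is the direction in which the jaws open and shut (so a half turn about z gives the same grasp; the last joint's range is limited). The gripper opens to 85 mm and grips with 20 to 120 N. Pads are 22 mm wide; open, the fingers measure 114 mm over their backs; the gripper's body (76 mm by 85 mm) begins 54 mm behind the grasp point. The pads swing forward as they close: fully open they stand 13 mm farther back than shut.
Start: joints at [1.226, 0.053, 1.613, -0, 1.476, -0.119], TCP at [0.14, 0.609, 0.231] pointing down, gripper open.
Joint ranges: [-3.01, 3.01], [-1.01, 2.22], [0.06, 2.58], [-1.02, 4.17], [0.09, 2.62], [-3.14, 3.14]. Speed limits (rad/s): [2.57, 2.57, 3.14, 3.14, 3.14, 3.14].

INTERFACE

Orientations are given as a rotation vector (axis times angle).
In Python, from station import ctrl gives the robot as it stands. The module is installed in compiled form; this text tells all that it offers.
- The arm moves only by the shell command python3 -m creep 'ROWS' [FORCE]. ROWS is JSON, a list of rows, each a list of 5 numbers: the closure in counts, from 0 (fully open) to 255 (shut), then the shift along the tool's x, y, z in mm, then the turn about the tool's z in rad. A call has 1 to 12 rows; each row is the pose to reach, as a shift and turn from the pose commanded when the call began, along the tool's axes at that moment; what a row does not reach only later rows make up. A row lasts 1/12 s, in which the tool goes at most 41.7 mm and 7.16 degrees, less where a joint would pass 70% of its speed; a pose out of reach is approached as far as the arm can. A call with a gripper value outside its range is refused whole. The fingers move at their own pace and stop on an object; FORCE is the grip in N (left out, the last holds). Time passes only in rows, so rows that repeat a pose let the fingers close. It gives the time, the measured TCP pose, the force and the opening at its end, in the units of the state.
- ctrl.get_obs(): the state, without advancing time (a new reading comes with each control period).
- ctrl.get_image(name): name is "scene" or "top"; returns the picture (420x560x3 uint8, red, green, blue); there is no depth.
- ctrl.calibration(name): a dict with "fx", "fy", "cx", "cy" (pixels), "k1" (the pictures are not rectified: a ray, as slopes to the right and down, at radius r is drawn at 1 + k1 r^2 times it, then the intrinsics apply), "R" (3x3) and "t" (3): a world point X has camera coordinates R X + t. Camera axes: x right, y down, z forward; pixel columns grow to the right and rows downward; lengths in m; the calibration is good to about 2 mm. A picture is of the moment at which its call begins. calibration takes no time and is no camera call.
- ctrl.finish_job(): hands the job in, once; it reports no verdict.
Trained networks look in the newest picture that a camera, given by its name, has taken for a name from the list of things; names that differ only in an ending like _2 or _b are one class to them, and where a whole thing is asked for, a point or a joint stands for the part that bears it (a point fixed in the world has none). Each returns a list of dicts, best first, with "conf" (0 to 1); they miss things now and then, are a little off and sometimes report something else, mostly with a low value. They report only what shows in the picture. A call takes as long as a camera call. They do not tell look-alikes from the thing itself.
- ctrl.boxes_of(camera, label): "rect" ([left, top, width, height] in pixels, round what is visible of it).
- ctrl.outline_of(camera, label): "mask" (420x560 bool, what is visible of it) and "rect" ([left, top, width, height] in pixels, round what is visible of it).
The state is a dict: "t": time; "q": joint angles; "dq": joint speeds; "effort": joint torques, N m; "tool_pos": TCP position; "tool_rot": TCP orientation; "contact_force": force on the tool from outside, world axes, zero at the start; "wrist_torque": the same for the moment, N m; "opening": finger opening in m.
Only numpy, scipy, OpenCV 4.12 (cv2) and the standard library are available. Lean on these libraries where they do the work, as an engineer would, in place of code of your own. Each camera call takes 0.05 s, during which the arm holds its last target. There are 200 camera calls.

TASK

Stand all the amber sample bottles from the blue tray upright on the floor of the warmer's round well, packed as a honeycomb: one bottle in the middle of the well and the others around it. Once they are all in, push the warmer's toggle switch fully over to on (towards the back of the warmer), and hang the in-use tag from its stand by its eye on the hook of the support rod, red face outward, that is towards the open end of the hook, away from the rod. Leave the other things on the bench where they are.

Things in the scene. Friction and masses are not known exactly. Their poses are not given: they have to be found in the camera images.
- warmer: Bottle warmer fixed to the bench: white housing 180 x 280 mm (its x, y), top face 58 mm above the bench, with a round open well near its +y end, and grey control panel, toggle switch and upright support rod near its -y end. Origin under the housing centre on the bench; x points from its front (vents, blue line) to its back, y from the controls to the well, z up.
- well (a point): Centre of the well's floor, 20 mm above the bench. The well is round, 130 mm in inner diameter and 38 mm deep, open at the top: seven bottles of 40 mm fit only as one in the middle and six around it, about 42.5 mm from the middle.
- hook (a point): Middle of the hook's level steel wire (6 mm thick), 190 mm above the bench, on the wire's axis; axes as the warmer's. The wire runs along x: from the clamp on the support rod (rod 12 mm thick, its axis at x = +42 mm, its top 26 mm above the wire's axis; clamp 22 mm thick and 26 mm tall) out to x = -42 mm, where it turns up to its tip at x = -46 mm, z = +11 mm (14 mm with its round end). The open end points to -x.
- switch (a joint): Toggle switch of the warmer, rad: 0 = off (leans to the warmer's -x), 1.0 = on (leans to its +x). A metal bat toggle 28 mm long from its pivot, which lies 66 mm above the bench, with a black sleeve 11 mm thick over its upper 16 mm; it swings about the warmer's y in its x-z plane, 0.5 rad either side of upright. It stays where it is left; about 1 to 2 N at the tip moves it.
- switch_tip (a point): Tip of the toggle's black sleeve.
- stand: Grey slotted stand for the tag, 46 x 76 mm, 28 mm high, loose on the bench but weighted (0.6 kg). Its slot runs along its y, 7 mm wide, 62 mm long, 22 mm deep. Origin under its centre on the bench.
- tag: In-use tag, a rigid plate 5 mm thick (x), 56 mm wide (y), 92 mm high, with a grip tab 10 mm thick, 28 mm wide on top, from 92 to 114 mm above its lower edge; 60 g. At the start it stands loosely upright in the stand's slot. The marked face, red with two white bars, looks along its -x; the back is plain white, and the tab too is red on the marked side and white on the back. Origin in the middle of its lower edge; z points up through the tab.
- tag_eye (a point): Centre of the tag's eye, a rectangular through hole 28 mm wide and 24 mm high, from 62 to 86 mm above its lower edge.
- tag_front (a point): A point 50 mm straight out from the centre of the eye, on the marked side: from the eye to this point is the direction that the red face looks.
- tray: Blue spill tray 210 x 210 mm, fixed; floor 6 mm above the bench, lip 14 mm high. Origin under its centre on the bench.
- bottle1: Amber bottle with a white band, upright on the tray at the start; may be absent. 40 mm in diameter up to 46 mm high, a cone from there to 58 mm, then a black cap 17 mm in diameter from 58 to 84 mm; 80 g or so; the foot is bevelled. Origin in the middle of its underside, z up.
- bottle2: Amber bottle with a white band, upright on the tray at the start; may be absent. 40 mm in diameter up to 46 mm high, a cone from there to 58 mm, then a black cap 17 mm in diameter from 58 to 84 mm; 80 g or so; the foot is bevelled. Origin in the middle of its underside, z up.
- bottle3: Amber bottle with a white band, upright on the tray at the start; may be absent. 40 mm in diameter up to 46 mm high, a cone from there to 58 mm, then a black cap 17 mm in diameter from 58 to 84 mm; 80 g or so; the foot is bevelled. Origin in the middle of its underside, z up.
- bottle4: Amber bottle with a white band, upright on the tray at the start; may be absent. 40 mm in diameter up to 46 mm high, a cone from there to 58 mm, then a black cap 17 mm in diameter from 58 to 84 mm; 80 g or so; the foot is bevelled. Origin in the middle of its underside, z up.
- bottle5: Amber bottle with a white band, upright on the tray at the start; may be absent. 40 mm in diameter up to 46 mm high, a cone from there to 58 mm, then a black cap 17 mm in diameter from 58 to 84 mm; 80 g or so; the foot is bevelled. Origin in the middle of its underside, z up.
- bottle6: Amber bottle with a white band, upright on the tray at the start; may be absent. 40 mm in diameter up to 46 mm high, a cone from there to 58 mm, then a black cap 17 mm in diameter from 58 to 84 mm; 80 g or so; the foot is bevelled. Origin in the middle of its underside, z up.
- bottle7: Amber bottle with a white band, upright on the tray at the start; may be absent. 40 mm in diameter up to 46 mm high, a cone from there to 58 mm, then a black cap 17 mm in diameter from 58 to 84 mm; 80 g or so; the foot is bevelled. Origin in the middle of its underside, z up.
- beaker: Small glass beaker on the tray, 52 mm across, 50 mm high. Leave it. Origin under its centre.
- tube_rack: Yellow tube rack, 60 x 105 x 24 mm. Leave it. Origin under its centre.
- timer: Grey bench timer, 50 x 62 x 18 mm. Leave it. Origin under its centre.
- dish: Closed round dish, 58 mm across, 14 mm high. Leave it. Origin under its centre.
- marker: Marker pen lying down, 125 mm long (y), 13 mm thick. Leave it. Origin under its centre.
Mind the look-alikes: they are no part of the job. There is more than one size of the tag; the job needs the smaller.

How it is judged:
On the way, in this order (a step that is already met when the one before it is completed fails the run):
1. all the bottles stand in the well, one of them in the middle (z of bottle1 in the frame of well between -0.005 and 0.005 m and horizontal distance between each of bottle1, bottle2, bottle3, bottle4, bottle5, bottle6, bottle7 and well below 0.049 m and angle between each of bottle1, bottle2, bottle3, bottle4, bottle5, bottle6, bottle7's own z axis and vertical below 0.12 rad and z of bottle2 in the frame of well between -0.005 and 0.005 m and z of bottle3 in the frame of well between -0.005 and 0.005 m and z of bottle4 in the frame of well between -0.005 and 0.005 m and z of bottle5 in the frame of well between -0.005 and 0.005 m and z of bottle6 in the frame of well between -0.005 and 0.005 m and z of bottle7 in the frame of well between -0.005 and 0.005 m and horizontal distance between any of bottle1, bottle2, bottle3, bottle4, bottle5, bottle6, bottle7 and well below 0.012 m), for 0.2 s.
2. the switch is pushed over to on (value of joint switch above 0.8 rad), for 0.2 s.
At the end, for the whole second after the job is handed in: Every bottle stands on the well floor (5 mm, 0.12 rad), one within 12 mm of the middle; switch beyond 0.8 rad; the tag hangs still with the level hook wire through its eye, upright within 0.3 rad, red face towards the hook's open end within 0.4 rad (all of step 1 and value of joint switch above 0.8 rad and x of tag_eye in the frame of hook between -0.044 and 0.036 m and y of tag_eye in the frame of hook between -0.011 and 0.011 m and z of tag_eye in the frame of hook between -0.015 and 0.004 m and angle between tag's own z axis and vertical below 0.3 rad and angle between the x axis of tag and the x axis of hook, either way round below 0.4 rad and x of tag_front in the frame of hook below 0 m and linear speed of tag below 0.05 m/s and linear speed of each of bottle1, bottle2, bottle3, bottle4, bottle5, bottle6, bottle7 below 0.03 m/s); the robot touches nothing.
It fails at once if a bystander is pushed more than 30 mm from its place (distance of any of beaker, tube_rack, timer, dish, marker from where it was at the start of the episode above 0.03 m).
Of bottle1, bottle2, bottle3, bottle4, bottle5, bottle6, bottle7 only 5 to 7 are there at a start; the rules pass over those that are not, and their reading is None.
At some moment in a run one of stand may be knocked a few centimetres aside while the robot is not near it.
It also fails if it takes over 210 s, if anything falls off the work surface, if the arm or the gripper's body presses on something with over 40 N, if the wrist force passes 120 N, or if a joint passes its speed limit or range.

## Working session

There is one attempt and no reset: what is moved stays moved. The work goes in short steps, Python scripts to look and compute and a shell command to move; the robot and the scene stay as the last step left them, time stands still between calls to the robot, and variables do not carry over. Pictures are saved under pics/ and viewed, about 12 in all and at most 16, crops included, and the job is handed in when it is done.

```bash
mkdir -p pics; cat > h.py <<'E'
import numpy as np, cv2
from scipy.spatial.transform import Rotation as Ro
from station import ctrl
def cal(n):
    c=ctrl.calibration(n); return c,np.array(c['R']),np.array(c['t'])
def proj(n,X):
    c,R,t=cal(n); p=R@np.array(X,float)+t; s=p[:2]/p[2]; s=s*(1+c['k1']*(s@s)); return np.array([c['fx']*s[0]+c['cx'],c['fy']*s[1]+c['cy']])
def ray(n,u,v):
    c,R,t=cal(n); d=np.array([(u-c['cx'])/c['fx'],(v-c['cy'])/c['fy']]); s=d.copy()
    for _ in range(20): s=d/(1+c['k1']*(s@s))
    return -R.T@t, R.T@np.array([s[0],s[1],1])
def atz(n,u,v,z):
    o,d=ray(n,u,v); return o+d*(z-o[2])/d[2]
def save(n,f,crop=None,k=1):
    im=ctrl.get_image(n)[:,:,::-1]
    if crop: x,y,w,h=crop; im=im[y:y+h,x:x+w]
    cv2.imwrite('pics/'+f,cv2.resize(im,None,fx=k,fy=k,interpolation=cv2.INTER_CUBIC)); 
E
python3 - <<'E'
from h import *
o=ctrl.get_obs(); print({k:np.round(v,3) for k,v in o.items()}, ctrl.grip_point_offset)
save('scene','s0.png',k=1.4); save('top','t0.png',k=1.4)
for n in('scene','top'):
    c,R,t=cal(n); print(n,c['fx'],c['k1'],-R.T@t)
    for l in('warmer','switch','stand','tag','tray','bottle1','beaker','tube_rack','timer','dish','marker'):
        print(n,l,[(np.round(b['rect']).tolist(),round(b['conf'],2)) for b in ctrl.boxes_of(n,l)])
E
```

```text
{'t': np.float64(0.0), 'q': array([ 1.226,  0.053,  1.614, -0.   ,  1.476, -0.119]), 'dq': array([-0.001,  0.002,  0.002, -0.   ,  0.001, -0.002]), 'effort': array([-0.0000e+00, -3.9368e+01, -3.7018e+01, -0.0000e+00,  7.0000e-03,
        0.0000e+00]), 'tool_pos': array([0.14 , 0.609, 0.23 ]), 'tool_rot': array([-3.540e-01, -3.121e+00,  3.000e-03]), 'contact_force': array([ 0.569, -0.249, -1.093]), 'wrist_torque': array([-0.009,  0.012, -0.054]), 'opening': np.float64(0.086)} 0.0187
scene 414.8897340999197 -0.0853503587223146 [0.81142254 0.35185158 0.88895323]
scene warmer [([306.0, 227.0, 15.0, 38.0], 0.61), ([147.0, 106.0, 133.0, 135.0], 0.59)]
scene switch [([212.0, 131.0, 5.0, 8.0], 0.41)]
scene stand [([294.0, 240.0, 31.0, 29.0], 0.93), ([359.0, 272.0, 23.0, 29.0], 0.71), ([302.0, 268.0, 136.0, 135.0], 0.44)]
scene tag [([314.0, 174.0, 37.0, 42.0], 0.74), ([306.0, 227.0, 13.0, 35.0], 0.61)]
scene tray [([304.0, 266.0, 132.0, 135.0], 0.79)]
scene bottle1 [([382.0, 336.0, 22.0, 24.0], 0.96), ([383.0, 299.0, 21.0, 24.0], 0.72), ([360.0, 316.0, 24.0, 22.0], 0.71), ([346.0, 292.0, 21.
[... 674 characters left out ...]
177.0, 219.0, 14.0, 21.0], 0.26)]
top tag [([264.0, 268.0, 20.0, 29.0], 0.77)]
top tray [([116.0, 191.0, 90.0, 85.0], 0.92), ([143.0, 244.0, 23.0, 20.0], 0.36)]
top bottle1 [([145.0, 243.0, 23.0, 22.0], 0.85), ([150.0, 220.0, 22.0, 22.0], 0.83), ([177.0, 242.0, 16.0, 22.0], 0.79), ([123.0, 221.0, 26.0, 18.0], 0.6), ([175.0, 219.0, 16.0, 18.0], 0.59)]
top beaker [([120.0, 193.0, 28.0, 22.0], 0.92), ([150.0, 220.0, 20.0, 20.0], 0.61)]
top tube_rack [([209.0, 142.0, 45.0, 39.0], 0.74), ([119.0, 196.0, 27.0, 19.0], 0.68)]
top timer [([322.0, 273.0, 28.0, 26.0], 0.65)]
top dish [([210.0, 282.0, 18.0, 24.0], 0.84), ([176.0, 242.0, 14.0, 22.0], 0.75)]
top marker [([141.0, 276.0, 46.0, 30.0], 0.86)]
```

View pics/s0.png

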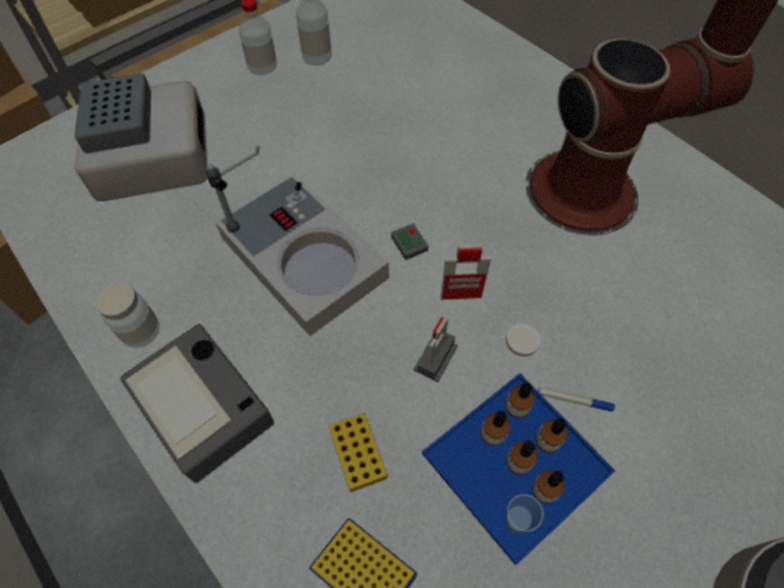

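View pics/t0.png

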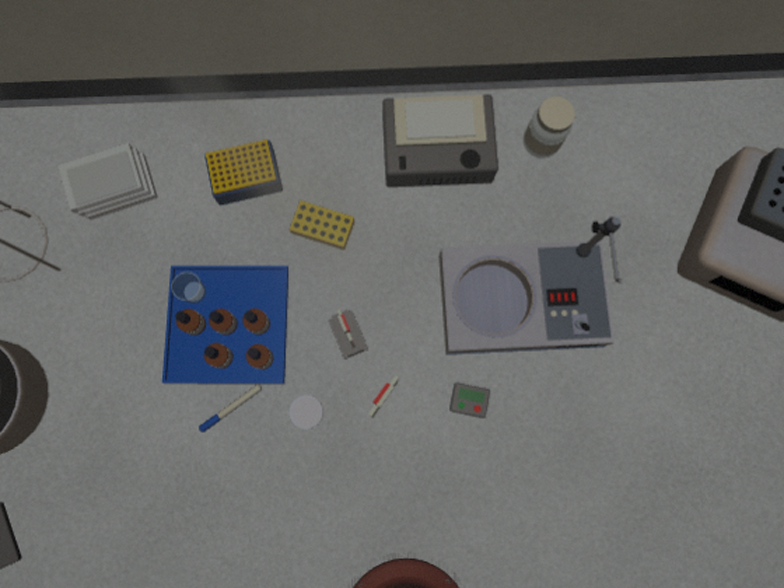

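Top view (1.4x pixels): five amber bottles at (187,320), (221,320), (256,320), (217,355), (259,357); beaker at (187,288). The warmer's well is at (491,297), the switch at (583,325) and the hook from (603,225) to (617,280). Tag candidates: the one in the grey stand at (346,328), and another standing free at (384,396) that looks larger. By the description I want the one in the stand. Next are close crops of the tags and the warmer.

```bash
cat > caps.py <<'E'
from h import *
from scipy.optimize import least_squares
def blobs(n,zc=.077):
    im=ctrl.get_image(n).astype(int); hsv=cv2.cvtColor(im.astype(np.uint8),cv2.COLOR_RGB2HSV)
    amb=((hsv[...,0]<20)&(hsv[...,1]>110)&(hsv[...,2]>50)).astype(np.uint8)
    dark=(im.max(2)<48).astype(np.uint8)
    near=cv2.dilate(amb,np.ones((9,9)))
    k,lab,st,ce=cv2.connectedComponentsWithStats(dark,connectivity=8)
    out=[]
    for i in range(1,k):
        if 8<st[i,4]<130 and near[lab==i].any(): out.append((ce[i],st[i,4],st[i,:4]))
    return out
E
python3 - <<'E'
from caps import *
a=cv2.imread('pics/s0.png')
s=ctrl.get_image('scene')[:,:,::-1];t=ctrl.get_image('top')[:,:,::-1]
def cr(im,x,y,w,h,k): return cv2.resize(im[y:y+h,x:x+w],(w*k,h*k),interpolation=cv2.INTER_CUBIC)
cv2.imwrite('pics/tags.png',np.hstack([cr(s,285,165,75,110,5),cr(t,225,210,75,110,5)]))
cv2.imwrite('pics/warm_s.png',cr(s,140,95,145,145,4)); cv2.imwrite('pics/warm_t.png',cr(t,305,145,145,115,5))
for n in('top','scene'):
    for c,ar,r in blobs(n): print(n,c.round(1),ar,r,atz(n,*c,.077).round(4))
o=ctrl.get_obs();print(Ro.from_rotvec(o['tool_rot']).as_matrix().round(3))
E
```

```text
top [164.2 141.1] 89 [154 137  22   9] [0.7218 0.273  0.077 ]
top [130.3 226.4] 63 [126 223  10   8] [0.5142 0.3503 0.077 ]
top [154.3 226.3] 62 [150 222  10   9] [0.5122 0.2944 0.077 ]
top [178.9 226.1] 55 [175 222   9   9] [0.5101 0.237  0.077 ]
top [151.  251.5] 59 [147 248   9   8] [0.4534 0.3013 0.077 ]
top [181.4 252.4] 55 [177 249  10   8] [0.4483 0.2312 0.077 ]
top [290.4 418. ] 74 [278 416  27   4] [ 0.083 -0.002  0.077]
scene [419.5  49.2] 53 [411  43  15  14] [-0.2205 -0.1868  0.077 ]
scene [520.2  44.8] 58 [511  42  18   6] [-0.5053  0.0077  0.077 ]
scene [202.4 156.3] 102 [193 148  19  17] [ 0.5314 -0.2765  0.077 ]
scene [374.8 278.6] 85 [370 273  12  12] [0.4492 0.2298 0.077 ]
scene [356.4 299. ] 84 [352 294  10  11] [0.5108 0.2352 0.077 ]
scene [398.3 304.2] 94 [393 298  12  13] [0.4545 0.3002 0.077 ]
scene [376.4 320.3] 90 [372 315  10  12] [0.513  0.2929 0.077 ]
scene [396.2 341.8] 92 [391 336  11  12] [0.5156 0.3482 0.077 ]
[[-0.975  0.224  0.   ]
 [ 0.224  0.975  0.   ]
 [ 0.     0.    -1.   ]]
```

View pics/tags.png

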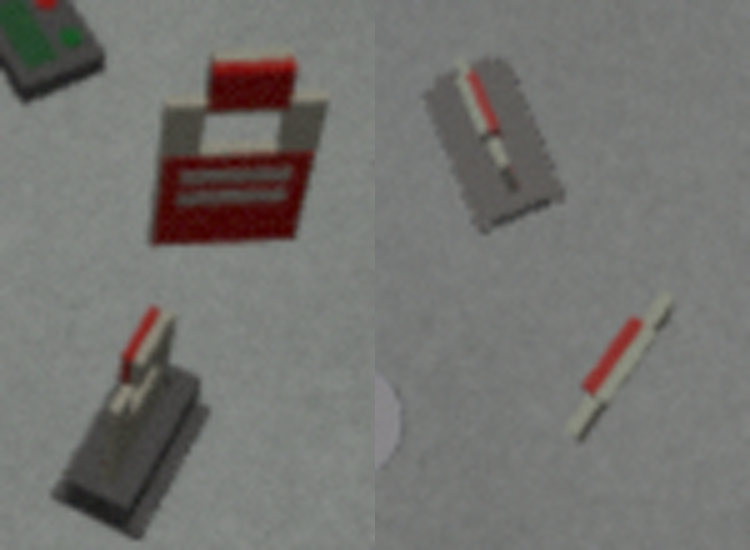

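View pics/warm_s.png

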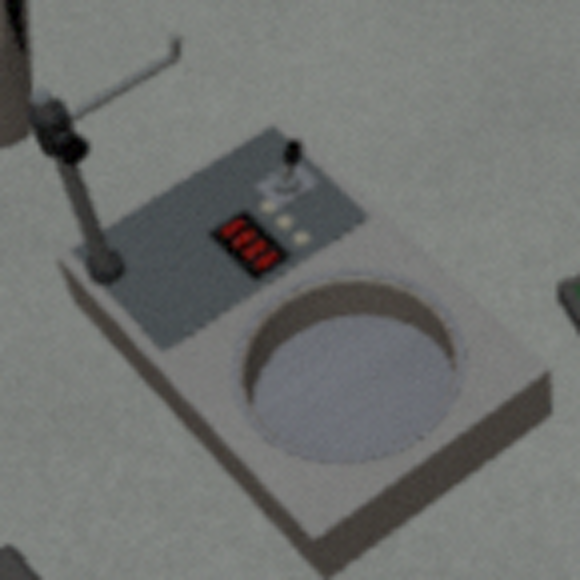

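View pics/warm_t.png

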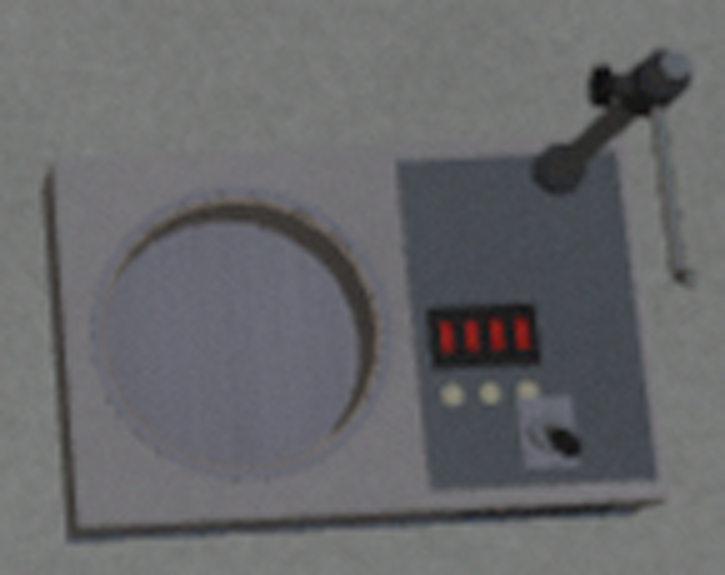

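The crops show the stand's tag (scene ~(313,235)) about 56 mm wide, against ~77 mm for the free one, so I choose the stand's tag. The well rim centre is at top (352,212) and the hook tip at top (441,201). Next I fit the warmer pose.

```bash
python3 - <<'E'
from h import *
from scipy.optimize import least_squares
obs=[('top',(.09,.14,.058),(316,177)),('top',(-.09,.14,.058),(319.4,250)),('top',(.09,-.14,.058),(428.4,175.4)),('top',(-.09,-.14,.058),(437,244.6)),
('scene',(.09,-.14,.058),(155.5,160.5)),('scene',(.09,.14,.058),(220,230)),('scene',(-.09,.14,.058),(277.5,188.7)),('scene',(-.09,-.14,.058),(208,126.2))]
def W(p,m):
    c,s=np.cos(p[2]),np.sin(p[2]);return np.array([p[0]+c*m[0]-s*m[1],p[1]+s*m[0]+c*m[1],m[2]])
f=lambda p:np.concatenate([proj(n,W(p,m))-uv for n,m,uv in obs])
r=least_squares(f,[.55,-.25,0],loss='soft_l1');p=r.x;print(p,f(p).reshape(-1,2).round(1))
print('well rim',atz('top',352.2,212,.058),'scene rim',atz('scene',140+350/4,95+367/4,.058))
# well floor edges top: floor circle
def tri(us):
    A=[];b=[]
    for n,u in us:
        o,d=ray(n,*u);d/=np.linalg.norm(d);P=np.eye(3)-np.outer(d,d);A.append(P);b.append(P@o)
    X=np.linalg.lstsq(np.vstack(A),np.concatenate(b),rcond=None)[0];return X.round(4)
tip=tri([('top',(441.4,200.6)),('scene',(184.2,105.5))]);print('hooktip',tip)
print('wire root',tri([('top',(305+655/5,145+112/5)),('scene',(140+75/4,95+118/4))]))
print('rod base top', atz('top',305+560/5,145+168/5,.062),atz('scene',140+105/4,95+268/4,.062))
sw=tri([('top',(305+568/5,145+444/5)),('scene',(140+293/4,95+147/4))]);print('switch tip',sw)
c,s=np.cos(p[2]),np.sin(p[2])
for X in (tip,sw): d=X[:2]-p[:2];print('local',c*d[0]+s*d[1],-s*d[0]+c*d[1],X[2])
E
```

```text
[ 0.53250263 -0.2276573   0.00491488] [[-2.1 -0.2]
 [-0.4  0.2]
 [ 0.  -4. ]
 [ 0.6 -0. ]
 [-1.4 -1.6]
 [-0.7  0.7]
 [ 1.1 -1. ]
 [ 2.7 -2.2]]
well rim [ 0.53019989 -0.17347905  0.058     ] scene rim [ 0.53364025 -0.1724268   0.058     ]
hooktip [ 0.5177 -0.3341  0.1995]
wire root [ 0.592  -0.3343  0.1892]
rod base top [ 0.60518401 -0.33605121  0.062     ] [ 0.60611116 -0.33419203  0.062     ]
switch tip [ 0.4666 -0.3168  0.0866]
local -0.015325606840977968 -0.10636866543384807 0.1995
local -0.06633996262471586 -0.08881772517498414 0.0866
```

```bash
python3 -m creep '[[110,0,0,0,-0.12],[110,0,0,0,-0.226],[110,0,0,0,-0.226],[110,0,0,0,-0.226]]' 40
python3 -m creep '[[110,-30,-37,0,0],[110,-60,-74,2,0],[110,-90,-110,4,0],[110,-120,-147,6,0],[110,-150,-184,8,0],[110,-180,-221,10,0],[110,-210,-257,10,0],[110,-240,-294,10,0],[110,-270,-331,10,0],[110,-300,-368,10,0],[110,-309,-378,10,0],[110,-309,-378,10,0]]'
python3 - <<'E'
from h import *
o=ctrl.get_obs();print(o['tool_pos'].round(4),Ro.from_rotvec(o['tool_rot']).as_matrix().round(3).tolist(),o['opening'],o['contact_force'].round(2))
E
```

```text
t: 1.73
tool_pos: [0.1399, 0.6091, 0.2313]
tool_rot: [0.004, 3.142, -0.0]
contact_force: [0.0, 1.3, -0.1]
opening: 0.0483
t: 2.73
tool_pos: [0.4506, 0.2285, 0.2217]
tool_rot: [0.007, 3.14, -0.001]
contact_force: [-0.0, 0.5, 0.8]
opening: 0.0486
[0.4506 0.2285 0.2217] [[-1.0, 0.004, 0.001], [0.004, 1.0, -0.0], [-0.001, -0.0, -1.0]] 0.04863552474274792 [-0.03  0.5   0.81]
```

```bash
python3 -m creep '[[110,1,2,40,0],[110,1,2,80,0],[110,1,2,120,0],[110,1,2,145,0],[110,1,2,155,0],[110,1,2,155,0],[110,1,2,155,0],[150,1,2,155,0],[255,1,2,155,0],[255,1,2,155,0],[255,1,2,155,0],[255,1,2,155,0]]' 40
python3 -m creep '[[255,0,0,0,0],[255,0,0,0,0],[255,0,0,-20,0],[255,0,0,-50,0],[255,0,0,-90,0],[255,0,0,-130,0],[255,0,0,-155,0],[255,0,0,-155,0]]'
```

```text
t: 3.73
tool_pos: [0.4497, 0.2338, 0.0686]
tool_rot: [-0.0, 3.138, 0.002]
contact_force: [0.8, -1.0, 6.9]
opening: 0.0156
t: 4.4
tool_pos: [0.4513, 0.2344, 0.2295]
tool_rot: [-0.0, 3.129, 0.007]
contact_force: [1.1, -0.0, -0.5]
opening: 0.0153
```

```bash
python3 -m creep '[[255,0,0,0,0],[255,0,0,0,0],[255,0,0,0,0],[255,0,0,0,0]]'
python3 - <<'E'
from h import *
o=ctrl.get_obs();print(o['tool_pos'].round(4),o['dq'].round(3),o['opening'])
s=ctrl.get_image('scene')[:,:,::-1];t=ctrl.get_image('top')[:,:,::-1]
for n in('top','scene'):print(n,proj(n,o['tool_pos']))
def cr(im,c,k=3):
    x,y=(int(v) for v in c);x=max(x-60,0);y=max(y-60,0);return cv2.resize(im[y:y+120,x:x+120],(360,360),interpolation=cv2.INTER_CUBIC)
cv2.imwrite('pics/held.png',np.hstack([cr(s,proj('scene',o['tool_pos'])),cr(t,proj('top',o['tool_pos']))]))
E
```

```text
t: 4.73
tool_pos: [0.4469, 0.2328, 0.2189]
tool_rot: [0.0, -3.138, 0.002]
contact_force: [-0.3, 0.5, -1.2]
opening: 0.0152
[0.4469 0.2328 0.2189] [-0.     0.001 -0.006 -0.001  0.001 -0.001] 0.01522297462473405
top [165.91735223 244.57302437]
scene [391.87132933 248.91885966]
```

View pics/held.png

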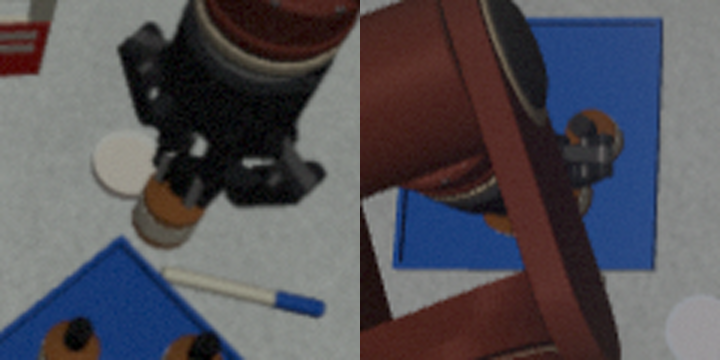

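The bottle is held upright by the cap. Now I place it in the centre of the well.

```bash
python3 -m creep '[[255,-8,-40,0,0],[255,-16,-80,0,0],[255,-25,-120,0,0],[255,-33,-160,0,0],[255,-42,-200,0,0],[255,-50,-240,0,0],[255,-59,-280,0,0],[255,-67,-320,0,0],[255,-75,-360,0,0],[255,-82,-390,0,0],[255,-85,-405,0,0],[255,-85,-405,0,0]]'
python3 -m creep '[[255,0,0,0,0],[255,0,0,0,0],[255,0,0,0,0],[255,0,0,0,0]]'
python3 - <<'E'
from h import *
o=ctrl.get_obs();print((np.array([.532,-.173,.081])-o['tool_pos']).round(4)*[-1e3,1e3,-1e3])
E
```

```text
t: 5.83
tool_pos: [0.533, -0.1744, 0.2204]
tool_rot: [-0.006, -3.14, -0.0]
contact_force: [-0.3, 0.3, -0.6]
opening: 0.0151
t: 6.17
tool_pos: [0.533, -0.1703, 0.2213]
tool_rot: [-0.003, 3.142, 0.0]
contact_force: [-0.3, -0.1, -0.6]
opening: 0.0155
[  1.   -2.7 140.3]
```

```bash
python3 -m creep '[[255,0,-1,35,0],[255,0,-1,70,0],[255,0,-1,100,0],[255,0,-1,120,0],[255,0,-1,130,0],[255,0,-1,136,0],[255,0,-1,139,0],[255,0,-1,139,0],[255,0,-1,139,0]]'
python3 -m creep '[[200,0,0,0,0],[150,0,0,0,0],[110,0,0,0,0],[110,0,0,0,0],[110,0,0,0,0],[110,0,0,-30,0],[110,0,0,-70,0],[110,0,0,-110,0],[110,0,0,-139,0],[110,0,0,-139,0]]'
python3 -m creep '[[110,8,40,0,0],[110,10,80,0,0],[110,12,120,0,0],[110,14,160,0,0],[110,16,200,0,0],[110,18,240,0,0],[110,20,280,0,0],[110,20,320,0,0],[110,20,360,0,0],[110,20,400,0,0],[110,20,410,0,0],[110,20,410,0,0]]'
python3 - <<'E'
from h import *
from caps import blobs
P=[ctrl.get_obs()['tool_pos']]
for n in('top','scene'):
    for c,ar,r in blobs(n): print(n,c.round(1),ar,atz(n,*c,.077).round(4),atz(n,*c,.091).round(4)); 
    P.append(ctrl.get_obs()['tool_pos'])
print(np.array(P).round(4))
s=ctrl.get_image('scene')[95:245,140:290,::-1]; cv2.imwrite('pics/w1.png',cv2.resize(s,(600,600),interpolation=cv2.INTER_CUBIC))
E
```

```text
t: 6.92
tool_pos: [0.5343, -0.1733, 0.0841]
tool_rot: [-0.001, 3.139, -0.002]
contact_force: [0.8, 0.3, -0.9]
opening: 0.0156
t: 7.75
tool_pos: [0.5367, -0.1745, 0.2304]
tool_rot: [-0.0, 3.129, -0.01]
contact_force: [0.4, -0.7, 1.2]
opening: 0.0486
t: 8.75
tool_pos: [0.5123, 0.2396, 0.2206]
tool_rot: [0.007, -3.14, -0.0]
contact_force: [0.5, -1.4, -0.7]
opening: 0.0483
top [134.9 200.2] 108 [0.5768 0.3409 0.077 ] [0.5732 0.3365 0.091 ]
top [354.9 207.8] 39 [ 0.5361 -0.177   0.077 ] [ 0.5331 -0.1742  0.091 ]
top [130.  225.9] 51 [0.5155 0.351  0.077 ] [0.5127 0.3465 0.091 ]
top [153.5 247.4] 14 [0.4625 0.2956 0.077 ] [0.4605 0.2918 0.091 ]
top [100.3 285.2] 12 [0.3816 0.4147 0.077 ] [0.3807 0.4092 0.091 ]
top [290.7 418.2] 40 [ 0.0824 -0.0025  0.077 ] [ 0.0856 -0.0021  0.091 ]
scene [539.8   6.4] 22 [-0.7748 -0.0647  0.077 ] [-0.7475 -0.0575  0.091 ]
scene [524.7  38.2] 21 [-0.5505 -0.0011  0.077 ] [-0.527  0.005  0.091]
scene [515.   57.9] 10 [-0.4302  0.0322  0.077 ] [-0.4088  0.0377  0.091 ]
scene [503.5  82.4] 110 [-0.2983  0.0708  0.077 ] [-0.2792  0.0756  0.091 ]
scene [526.2  87.7] 73 [-0.3341  0.1283  0.077 ] [-0.3144  0.1322  0.091 ]
scene [360.1 157.5] 97 [ 0.2367 -0.0136  0.077 ] [ 0.2466 -0.0073  0.091 ]
scene [202.  156.3] 83 [ 0.532 -0.277  0.077] [ 0.5368 -0.2662  0.091 ]
scene [225.2 177.6] 66 [ 0.5279 -0.1856  0.077 ] [ 0.5328 -0.1763  0.091 ]
scene [385.5 231.1] 98 [0.3468 0.1686 0.077 ] [0.3548 0.1717 0.091 ]
scene [356.5 299. ] 80 [0.5106 0.2354 0.077 ] [0.5158 0.2374 0.091 ]
scene [398.5 304. ] 86 [0.4539 0.3002 0.077 ] [0.4601 0.3011 0.091 ]
scene [376.3 320.3] 86 [0.513  0.2928 0.077 ] [0.5181 0.2938 0.091 ]
scene [396.2 341.8] 85 [0.5155 0.3483 0.077 ] [0.5206 0.3484 0.091 ]
[[0.5123 0.2396 0.2206]
 [0.5125 0.2379 0.2206]
 [0.5128 0.2368 0.2207]]
```

View pics/w1.png

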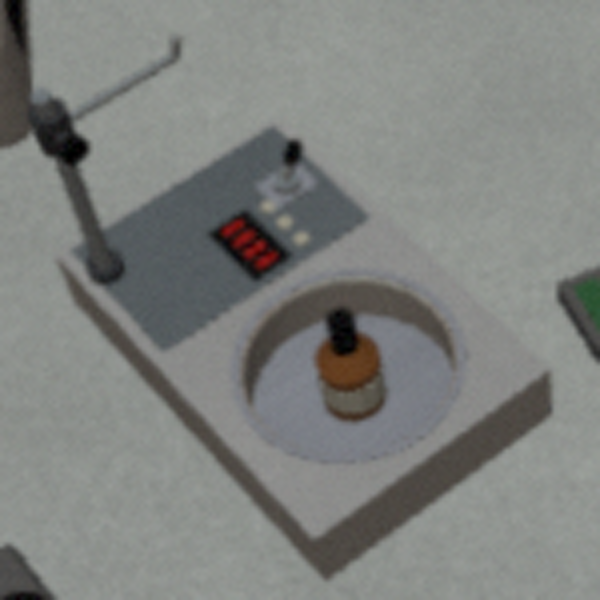

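The first bottle stands upright near the middle of the well (crop ~(350,370)). I check the well centre by comparing its circles with the projection.

```bash
python3 - <<'E'
from h import *
def bb(n,c,r,z,off,k):
    P=np.array([(proj(n,(c[0]+r*np.cos(a),c[1]+r*np.sin(a),z))-off)*k for a in np.linspace(0,6.28,60)]);return np.r_[P.min(0),P.max(0)].round(0)
w=(.532,-.173)
for z in(.058,.02): print('scene',z,bb('scene',w,.065,z,(140,95),4)); print('top',z,bb('top',w,.065,z,(305,145),5))
b=(.533,-.175);print('bottle',bb('scene',b,.020,.02,(140,95),4))
E
```

```text
scene 0.058 [245. 280. 458. 456.]
top 0.058 [ 99. 201. 370. 466.]
scene 0.02 [255. 316. 462. 488.]
top 0.02 [ 90. 221. 353. 477.]
bottle [323. 372. 387. 425.]
```

Predicted and seen circles agree within ~2 mm. Next is bottle B to slot (.556,-.2085).

```bash
python3 -m creep '[[110,2,-1,40,0],[110,2,-1,80,0],[110,2,-1,120,0],[110,2,-1,145,0],[110,2,-1,155,0],[110,2,-1,155,0],[110,2,-1,155,0],[150,2,-1,155,0],[255,2,-1,155,0],[255,2,-1,155,0],[255,2,-1,155,0],[255,2,-1,155,0]]' 40
python3 -m creep '[[255,0,0,0,0],[255,0,0,0,0],[255,0,0,-20,0],[255,0,0,-50,0],[255,0,0,-90,0],[255,0,0,-130,0],[255,0,0,-155,0],[255,0,0,-155,0],[255,0,0,-155,0]]'
python3 -m creep '[[255,-5,-40,0,0],[255,-10,-80,0,0],[255,-15,-120,0,0],[255,-20,-160,0,0],[255,-25,-200,0,0],[255,-30,-240,0,0],[255,-35,-280,0,0],[255,-40,-320,0,0],[255,-43,-360,0,0],[255,-45,-400,0,0],[255,-45,-435,0,0],[255,-45,-444,0,0]]'
python3 -m creep '[[255,0,0,0,0],[255,0,0,0,0],[255,0,0,0,0],[255,0,0,0,0],[255,0,0,0,0],[255,0,0,0,0]]'
python3 -m creep '[[255,0,0,0,0]]'
```

```text
t: 9.9
tool_pos: [0.5129, 0.2366, 0.069]
tool_rot: [-0.001, 3.137, 0.001]
contact_force: [0.7, -0.7, 6.3]
opening: 0.0155
t: 10.65
tool_pos: [0.5121, 0.2367, 0.2242]
tool_rot: [-0.001, 3.137, 0.003]
contact_force: [0.6, -0.1, -2.2]
opening: 0.0154
t: 11.65
tool_pos: [0.5545, -0.2119, 0.2184]
tool_rot: [-0.007, -3.138, -0.0]
contact_force: [-1.2, 1.1, -1.1]
opening: 0.0155
t: 12.15
tool_pos: [0.5563, -0.2066, 0.2214]
tool_rot: [-0.003, 3.141, 0.0]
contact_force: [0.6, 0.6, -0.8]
opening: 0.0151
t: 12.23
tool_pos: [0.5562, -0.207, 0.2215]
tool_rot: [-0.002, 3.141, -0.0]
contact_force: [0.6, 0.4, -2.2]
opening: 0.0156
```

```bash
python3 -m creep '[[255,0,-1,35,0],[255,0,-1,70,0],[255,0,-1,100,0],[255,0,-1,120,0],[255,0,-1,130,0],[255,0,-1,136,0],[255,0,-1,139,0],[255,0,-1,139,0],[255,0,-1,139,0]]'
python3 -m creep '[[200,0,0,0,0],[150,0,0,0,0],[110,0,0,0,0],[110,0,0,0,0],[110,0,0,0,0],[110,0,0,-30,0],[110,0,0,-70,0],[110,0,0,-110,0],[110,0,0,-139,0],[110,0,0,-139,0]]'
python3 -m creep '[[110,8,40,0,0],[110,16,80,0,0],[110,24,120,0,0],[110,32,160,0,0],[110,40,200,0,0],[110,48,240,0,0],[110,56,280,0,0],[110,64,320,0,0],[110,72,360,0,0],[110,80,400,0,0],[110,88,440,0,0],[110,96,480,0,0]]'
python3 -m creep '[[110,6,29,0,0],[110,6,29,0,0],[110,6,29,0,0],[110,6,29,0,0],[110,6,29,0,0]]'
```

```text
t: 12.98
tool_pos: [0.5572, -0.2093, 0.084]
tool_rot: [-0.001, 3.139, -0.002]
contact_force: [-0.1, 0.0, -0.9]
opening: 0.0153
t: 13.82
tool_pos: [0.5597, -0.2106, 0.2307]
tool_rot: [-0.0, 3.129, -0.011]
contact_force: [1.0, -0.8, 0.8]
opening: 0.0489
t: 14.82
tool_pos: [0.4591, 0.2731, 0.2212]
tool_rot: [-0.0, 3.141, 0.0]
contact_force: [1.3, -0.2, 0.3]
opening: 0.0483
t: 15.23
tool_pos: [0.4543, 0.2992, 0.2211]
tool_rot: [-0.002, -3.141, 0.001]
contact_force: [-0.7, 0.1, 0.1]
opening: 0.0479
```

```bash
python3 -m creep '[[110,0,1,40,0],[110,0,1,80,0],[110,0,1,120,0],[110,0,1,145,0],[110,0,1,155,0],[110,0,1,155,0],[110,0,1,155,0],[150,0,1,155,0],[255,0,1,155,0],[255,0,1,155,0],[255,0,1,155,0],[255,0,1,155,0]]' 40
python3 -m creep '[[255,0,0,0,0],[255,0,0,0,0],[255,0,0,-20,0],[255,0,0,-50,0],[255,0,0,-90,0],[255,0,0,-130,0],[255,0,0,-155,0],[255,0,0,-155,0],[255,0,0,-155,0]]'
python3 -m creep '[[255,-4,-40,0,0],[255,-8,-80,0,0],[255,-12,-120,0,0],[255,-16,-160,0,0],[255,-20,-200,0,0],[255,-25,-240,0,0],[255,-30,-280,0,0],[255,-35,-320,0,0],[255,-40,-360,0,0],[255,-45,-400,0,0],[255,-48,-440,0,0],[255,-50,-480,0,0]]'
python3 -m creep '[[255,-4,-29,0,0],[255,-4,-29,0,0],[255,-4,-29,0,0],[255,-4,-29,0,0],[255,-4,-29,0,0],[255,-4,-29,0,0],[255,-4,-29,0,0],[255,-4,-29,0,0]]'
```

```text
t: 16.23
tool_pos: [0.4558, 0.3018, 0.069]
tool_rot: [-0.001, 3.137, 0.002]
contact_force: [-0.1, -1.3, 7.3]
opening: 0.0159
t: 16.98
tool_pos: [0.455, 0.3018, 0.2241]
tool_rot: [-0.001, 3.137, 0.004]
contact_force: [0.5, -0.1, -1.0]
opening: 0.0153
t: 17.98
tool_pos: [0.5028, -0.1802, 0.2186]
tool_rot: [0.0, -3.138, -0.003]
contact_force: [1.0, 0.4, -1.8]
opening: 0.0155
t: 18.65
tool_pos: [0.5082, -0.2069, 0.2214]
tool_rot: [-0.002, 3.141, -0.0]
contact_force: [0.6, 0.2, -0.7]
opening: 0.0157
```

```bash
python3 -m creep '[[255,0,-1,35,0],[255,0,-1,70,0],[255,0,-1,100,0],[255,0,-1,120,0],[255,0,-1,130,0],[255,0,-1,136,0],[255,0,-1,139,0],[255,0,-1,139,0],[255,0,-1,139,0]]'
python3 -m creep '[[200,0,0,0,0],[150,0,0,0,0],[110,0,0,0,0],[110,0,0,0,0],[110,0,0,0,0],[110,0,0,-30,0],[110,0,0,-70,0],[110,0,0,-110,0],[110,0,0,-139,0],[110,0,0,-139,0]]'
python3 -m creep '[[110,0,40,0,0],[110,0,80,0,0],[110,0,120,0,0],[110,0,160,0,0],[110,0,200,0,0],[110,-1,240,0,0],[110,-2,280,0,0],[110,-3,320,0,0],[110,-4,360,0,0],[110,-5,400,0,0],[110,-5,440,0,0],[110,-5,480,0,0]]'
python3 -m creep '[[110,0,22,0,0],[110,0,22,0,0],[110,0,22,0,0],[110,0,22,0,0],[110,0,22,0,0]]'
```

```text
t: 19.4
tool_pos: [0.5094, -0.2095, 0.0841]
tool_rot: [-0.001, 3.139, -0.003]
contact_force: [0.5, 0.7, -1.1]
opening: 0.0156
t: 20.23
tool_pos: [0.5116, -0.2108, 0.2303]
tool_rot: [-0.0, 3.129, -0.011]
contact_force: [1.2, -0.4, 1.3]
opening: 0.0485
t: 21.23
tool_pos: [0.5124, 0.2732, 0.2207]
tool_rot: [0.001, -3.141, 0.0]
contact_force: [0.5, -0.4, -0.5]
opening: 0.0484
t: 21.65
tool_pos: [0.5131, 0.292, 0.2209]
tool_rot: [-0.002, -3.141, 0.001]
contact_force: [0.2, 0.3, 0.5]
opening: 0.0486
```

```bash
python3 -m creep '[[110,0,1,40,0],[110,0,1,80,0],[110,0,1,120,0],[110,0,1,145,0],[110,0,1,155,0],[110,0,1,155,0],[110,0,1,155,0],[150,0,1,155,0],[255,0,1,155,0],[255,0,1,155,0],[255,0,1,155,0],[255,0,1,155,0]]' 40
python3 -m creep '[[255,0,0,0,0],[255,0,0,0,0],[255,0,0,-20,0],[255,0,0,-50,0],[255,0,0,-90,0],[255,0,0,-130,0],[255,0,0,-155,0],[255,0,0,-155,0],[255,0,0,-155,0]]'
python3 -m creep '[[255,-4,-40,0,0],[255,-8,-80,0,0],[255,-12,-120,0,0],[255,-16,-160,0,0],[255,-20,-200,0,0],[255,-24,-240,0,0],[255,-28,-280,0,0],[255,-32,-320,0,0],[255,-36,-360,0,0],[255,-40,-400,0,0],[255,-43,-430,0,0],[255,-43,-430,0,0]]'
python3 -m creep '[[255,0,0,0,0],[255,0,0,0,0],[255,0,0,0,0],[255,0,0,0,0],[255,0,0,0,0],[255,0,0,0,0],[255,0,0,0,0]]'
```

```text
t: 22.65
tool_pos: [0.5148, 0.2946, 0.0691]
tool_rot: [-0.001, 3.137, 0.001]
contact_force: [0.4, -2.0, 6.2]
opening: 0.0155
t: 23.4
tool_pos: [0.5141, 0.2948, 0.2243]
tool_rot: [-0.001, 3.137, 0.003]
contact_force: [-0.1, 0.4, -2.7]
opening: 0.0156
t: 24.4
tool_pos: [0.5549, -0.1405, 0.2186]
tool_rot: [-0.009, -3.138, 0.001]
contact_force: [-0.3, -0.3, -1.1]
opening: 0.0155
t: 24.98
tool_pos: [0.5561, -0.1352, 0.2214]
tool_rot: [-0.002, 3.141, -0.0]
contact_force: [-0.1, -0.6, -0.7]
opening: 0.0152
```

```bash
python3 -m creep '[[255,0,-1,35,0],[255,0,-1,70,0],[255,0,-1,100,0],[255,0,-1,120,0],[255,0,-1,130,0],[255,0,-1,136,0],[255,0,-1,139,0],[255,0,-1,139,0],[255,0,-1,139,0]]'
python3 -m creep '[[200,0,0,0,0],[150,0,0,0,0],[110,0,0,0,0],[110,0,0,0,0],[110,0,0,0,0],[110,0,0,-30,0],[110,0,0,-70,0],[110,0,0,-110,0],[110,0,0,-139,0],[110,0,0,-139,0]]'
python3 -m creep '[[110,4,40,0,0],[110,8,80,0,0],[110,12,120,0,0],[110,16,160,0,0],[110,20,200,0,0],[110,24,240,0,0],[110,28,280,0,0],[110,32,320,0,0],[110,36,360,0,0],[110,40,400,0,0],[110,41,440,0,0],[110,41,480,0,0]]'
python3 -m creep '[[110,0,7,0,0],[110,0,7,0,0],[110,0,7,0,0],[110,0,7,0,0],[110,0,7,0,0]]'
```

```text
t: 25.73
tool_pos: [0.5575, -0.1373, 0.0842]
tool_rot: [-0.0, 3.138, -0.002]
contact_force: [0.0, 0.8, -0.5]
opening: 0.0157
t: 26.57
tool_pos: [0.5598, -0.1382, 0.2305]
tool_rot: [-0.0, 3.128, -0.008]
contact_force: [0.8, 0.5, 1.2]
opening: 0.0489
t: 27.57
tool_pos: [0.5141, 0.3452, 0.2207]
tool_rot: [0.001, -3.141, 0.0]
contact_force: [1.0, -0.4, 0.4]
opening: 0.0485
t: 27.98
tool_pos: [0.5153, 0.3487, 0.2212]
tool_rot: [-0.003, -3.141, 0.001]
contact_force: [-0.2, 0.1, -0.1]
opening: 0.0486
```

```bash
python3 -m creep '[[110,0,1,40,0],[110,0,1,80,0],[110,0,1,120,0],[110,0,1,145,0],[110,0,1,155,0],[110,0,1,155,0],[110,0,1,155,0],[150,0,1,155,0],[255,0,1,155,0],[255,0,1,155,0],[255,0,1,155,0],[255,0,1,155,0]]' 40
python3 -m creep '[[255,0,0,0,0],[255,0,0,0,0],[255,0,0,-20,0],[255,0,0,-50,0],[255,0,0,-90,0],[255,0,0,-130,0],[255,0,0,-155,0],[255,0,0,-155,0],[255,0,0,-155,0]]'
python3 -m creep '[[255,0,-40,0,0],[255,0,-80,0,0],[255,0,-120,0,0],[255,1,-160,0,0],[255,2,-200,0,0],[255,3,-240,0,0],[255,4,-280,0,0],[255,5,-320,0,0],[255,6,-360,0,0],[255,7,-400,0,0],[255,7,-440,0,0],[255,7,-480,0,0]]'
python3 -m creep '[[255,0,-7,0,0],[255,0,-7,0,0],[255,0,-7,0,0],[255,0,-7,0,0],[255,0,-7,0,0],[255,0,-7,0,0],[255,0,-7,0,0]]'
```

```text
t: 28.98
tool_pos: [0.5167, 0.3519, 0.0691]
tool_rot: [-0.001, 3.137, 0.003]
contact_force: [-0.2, -0.4, 5.8]
opening: 0.0155
t: 29.73
tool_pos: [0.5159, 0.3519, 0.2242]
tool_rot: [-0.001, 3.137, 0.004]
contact_force: [-0.3, -0.1, -1.4]
opening: 0.0156
t: 30.73
tool_pos: [0.5064, -0.1302, 0.2187]
tool_rot: [0.0, -3.138, -0.003]
contact_force: [1.6, -0.1, -0.5]
opening: 0.0151
t: 31.32
tool_pos: [0.5082, -0.1347, 0.2213]
tool_rot: [-0.003, 3.142, 0.0]
contact_force: [-0.1, -0.9, -1.3]
opening: 0.0154
```

```bash
python3 -m creep '[[255,0,-1,35,0],[255,0,-1,70,0],[255,0,-1,100,0],[255,0,-1,120,0],[255,0,-1,130,0],[255,0,-1,136,0],[255,0,-1,139,0],[255,0,-1,139,0],[255,0,-1,139,0]]'
python3 -m creep '[[200,0,0,0,0],[150,0,0,0,0],[110,0,0,0,0],[110,0,0,0,0],[110,0,0,0,0],[110,0,0,-30,0],[110,0,0,-70,0],[110,0,0,-110,0],[110,0,0,-139,0],[110,0,0,-139,0]]'
python3 -m creep '[[110,8,40,0,0],[110,16,80,0,0],[110,24,120,0,0],[110,32,160,0,0],[110,40,200,0,0],[110,48,240,0,0],[110,56,280,0,0],[110,64,320,0,0],[110,72,360,0,0],[110,75,400,0,0],[110,75,440,0,0],[110,75,440,0,0]]'
python3 - <<'E'
from h import *
s=ctrl.get_image('scene')[:,:,::-1];t=ctrl.get_image('top')[:,:,::-1]
def cr(im,x,y,w,h,k): return cv2.resize(im[y:y+h,x:x+w],(w*k,h*k),interpolation=cv2.INTER_CUBIC)
cv2.imwrite('pics/w5.png',np.hstack([cr(s,180,120,100,130,4),cr(t,300,150,100,130,4)]))
cv2.imwrite('pics/tag2.png',np.hstack([cr(s,280,200,65,100,6),cr(t,215,200,65,100,6)]))
E
```

```text
t: 32.07
tool_pos: [0.5086, -0.1371, 0.0831]
tool_rot: [-0.001, 3.14, -0.001]
contact_force: [2.2, -3.4, -2.8]
opening: 0.0154
t: 32.9
tool_pos: [0.5116, -0.1381, 0.2302]
tool_rot: [-0.001, 3.129, -0.008]
contact_force: [1.0, 0.1, 1.2]
opening: 0.0484
t: 33.9
tool_pos: [0.4314, 0.3085, 0.2206]
tool_rot: [0.01, -3.14, -0.004]
contact_force: [-0.6, 0.0, 0.5]
opening: 0.0485
```

View pics/w5.png

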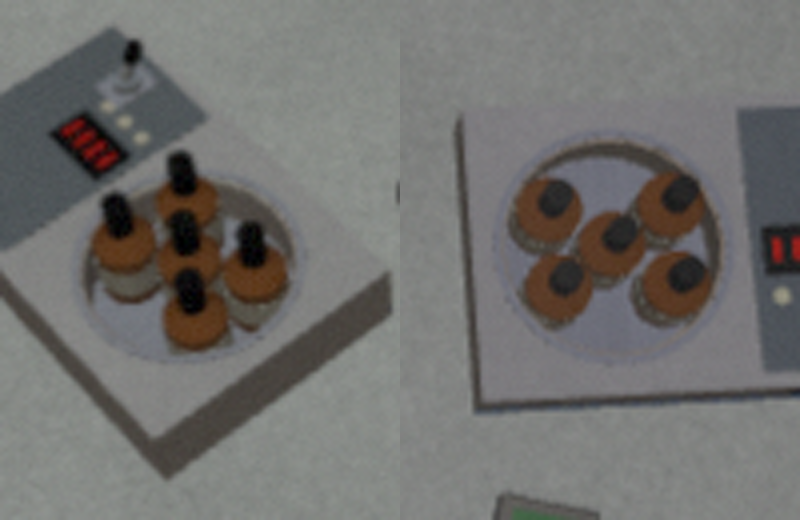

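View pics/tag2.png

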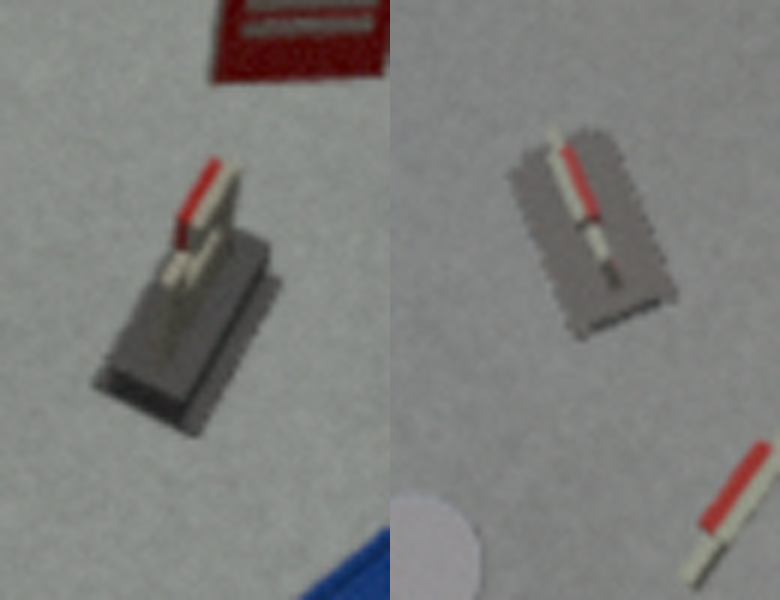

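All five bottles stand in the well: four around the middle one, no cap out of line. The stand's tab is at top ≈(246,231) and scene ≈(314,232), red side towards -y. I triangulate caps and tab, with the arm settled.

```bash
python3 - <<'E'
from h import *
from caps import blobs
def tri(us):
    A=[];b=[]
    for n,u in us:
        o,d=ray(n,*u);d/=np.linalg.norm(d);P=np.eye(3)-np.outer(d,d);A.append(P);b.append(P@o)
    A=np.vstack(A);b=np.concatenate(b);X=np.linalg.lstsq(A,b,rcond=None)[0];return np.r_[X,np.linalg.norm(A@X-b)].round(4)
T=[c for c,a,r in blobs('top') if 330<c[0]<385 and 170<c[1]<250];S=[c for c,a,r in blobs('scene') if 200<c[0]<260 and 150<c[1]<210]
print(len(T),len(S))
for c in T:
    x=sorted([tuple(tri([('top',c),('scene',d)])) for d in S],key=lambda x:x[3]+abs(x[2]-.091))[0];print(np.array(x),'r',np.hypot(x[0]-.532,x[1]+.173).round(4))
print('tab top centre',tri([('top',(246.3,231.2)),('scene',(314.2,231.7))]))
g=lambda n,x,y:(215+(x-390)/6,200+y/6) if n=='top' else (280+x/6,200+y/6)
a=atz('top',*g('top',553,130),.098);b=atz('top',*g('top',612,268),.098);print('edge ends',a,b,np.linalg.norm(a-b),np.degrees(np.arctan2(*(b-a)[1::-1])))
st=[atz('top',*g('top',*p),.028) for p in((510,175),(605,128),(678,300),(582,338))];print(np.round(st,4),np.mean(st,0))
o=ctrl.get_obs();print(o['tool_pos'].round(4),o['q'].round(3))
E
```

```text
5 6
[ 5.550e-01 -2.109e-01  9.140e-02  3.000e-04] r 0.0443
[ 0.5549 -0.1383  0.0918  0.0012] r 0.0416
[ 0.5323 -0.174   0.0918  0.0007] r 0.001
[ 5.078e-01 -1.403e-01  9.240e-02  5.000e-04] r 0.0407
[ 0.5072 -0.2101  0.0915  0.0007] r 0.0446
tab top centre [4.847e-01 7.800e-02 1.159e-01 1.000e-04]
edge ends [0.51021702 0.08788182 0.098     ] [0.45618098 0.06708546 0.098     ] 0.057899765142093565 -158.95023268880738
[[0.5059 0.1105 0.028 ]
 [0.5237 0.0712 0.028 ]
 [0.4518 0.0441 0.028 ]
 [0.4381 0.0832 0.028 ]] [0.47989114 0.07727068 0.028     ]
[0.4327 0.3026 0.2207] [ 0.469 -0.174  1.847 -0.     1.469 -1.101]
```

Bottles check out (cap tops z≈0.091, radii 41–45 mm, middle 1 mm off). Now the switch: fully open gripper turned so the leading finger pushes +x, with the body clear of the hook.

```bash
python3 -m creep '[[0,3,-40,0,0],[0,6,-80,0,0],[0,9,-120,0,0],[0,12,-160,0,0],[0,15,-200,0,0],[0,18,-240,0,0],[0,21,-280,0,0],[0,24,-320,0,0],[0,27,-360,0,0],[0,30,-400,0,0],[0,33,-440,0,0],[0,33,-480,0,0]]'
python3 -m creep '[[0,0,-40,0,0.12],[0,0,-80,0,0.24],[0,0,-120,0,0.36],[0,0,-140,0,0.48],[0,0,-140,0,0.6],[0,0,-140,0,0.72],[0,0,-140,0,0.84],[0,0,-140,0,0.96],[0,0,-140,0,1.08],[0,0,-140,0,1.2],[0,0,-140,0,1.32],[0,0,-140,0,1.44]]'
python3 -m creep '[[0,0,0,0,0.12],[0,0,0,0,0.131],[0,0,0,0,0.131],[0,0,0,0,0.131],[0,0,0,0,0.131],[0,0,0,0,0.131],[0,0,0,0,0.131]]'
python3 - <<'E'
from h import *
o=ctrl.get_obs();print(o['tool_pos'].round(4),Ro.from_rotvec(o['tool_rot']).as_matrix().round(3).tolist(),o['q'].round(3))
E
```

```text
t: 35.1
tool_pos: [0.3982, -0.1798, 0.2215]
tool_rot: [0.005, 3.141, -0.001]
contact_force: [0.9, -0.4, 0.1]
opening: 0.0855
t: 36.1
tool_pos: [0.3986, -0.3176, 0.2212]
tool_rot: [-2.082, -2.353, 0.0]
contact_force: [0.4, 0.4, 0.0]
opening: 0.085
t: 36.68
tool_pos: [0.4, -0.3169, 0.2213]
tool_rot: [-2.221, -2.222, 0.0]
contact_force: [-0.8, 0.2, 0.4]
opening: 0.0855
[ 0.4    -0.3169  0.2213] [[-0.001, 1.0, -0.0], [1.0, 0.001, -0.0], [-0.0, -0.0, -1.0]] [-0.816 -0.22   1.886 -0.     1.475 -0.816]
```

```bash
python3 -m creep '[[0,0,-20,20,0],[0,0,-20,60,0],[0,0,-20,100,0],[0,0,-20,130,0],[0,0,-20,145,0],[0,0,-20,153,0],[0,0,-20,153,0],[0,0,-20,153,0],[0,0,-20,153,0]]'
python3 -m creep '[[0,0,8,0,0],[0,0,16,0,0],[0,0,22,0,0],[0,0,27,0,0],[0,0,30,0,0],[0,0,33,0,0],[0,0,35,0,0],[0,0,36,0,0],[0,0,36,0,0],[0,0,36,0,0]]'
python3 - <<'E'
from h import *
o=ctrl.get_obs();print(o['contact_force'].round(2))
s=ctrl.get_image('scene')[95:195,140:260,::-1]; cv2.imwrite('pics/sw.png',cv2.resize(s,(720,600),interpolation=cv2.INTER_CUBIC))
E
```

```text
t: 37.43
tool_pos: [0.3812, -0.318, 0.0703]
tool_rot: [2.219, 2.219, -0.0]
contact_force: [0.1, -0.5, 0.5]
opening: 0.0859
t: 38.27
tool_pos: [0.4196, -0.3179, 0.0732]
tool_rot: [2.216, 2.219, 0.004]
contact_force: [-3.0, 8.2, 18.1]
opening: 0.0853
[-3.05  8.21 18.06]
```

View pics/sw.png

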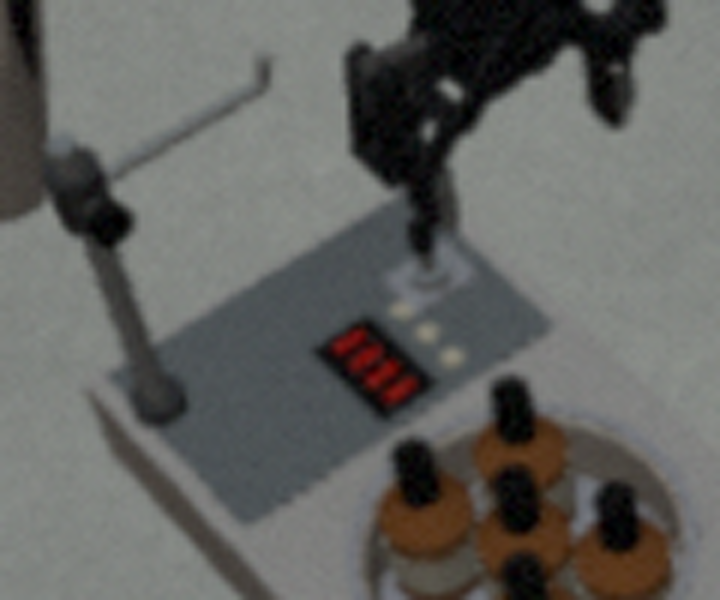

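The leading finger hides the toggle, and the upward 18 N suggests it rides on the tip. I back off, lift and look.

```bash
python3 -m creep '[[0,0,-15,0,0],[0,0,-40,0,0],[0,0,-60,0,0],[0,0,-60,-30,0],[0,0,-80,-70,0],[0,0,-100,-110,0],[0,0,-100,-140,0],[0,0,-100,-140,0],[0,0,-100,-140,0],[0,0,-100,-140,0]]'
python3 - <<'E'
from h import *
o=ctrl.get_obs();print(o['contact_force'].round(2),o['tool_pos'].round(4))
im=ctrl.get_image('scene')[:,:,::-1];t=ctrl.get_image('top')[:,:,::-1]
cv2.imwrite('pics/sw2.png',np.hstack([cv2.resize(im[115:175,180:240],(390,390),interpolation=cv2.INTER_CUBIC),cv2.resize(t[200:260,390:450],(390,390),interpolation=cv2.INTER_CUBIC)]))
for n in('scene','top'):
  for a in(-.5,0,.5): print(n,a,[proj(n,(.476+l*np.sin(a),-.317,.066+l*np.cos(a))).round(1).tolist() for l in(.012,.028)])
E
```

```text
t: 39.15
tool_pos: [0.3164, -0.3167, 0.2081]
tool_rot: [2.221, 2.222, 0.0]
contact_force: [0.3, -0.1, -0.8]
opening: 0.0852
[ 0.28 -0.11 -0.79] [ 0.3164 -0.3167  0.2081]
scene -0.5 [[212.6, 135.1], [214.3, 129.9]]
scene 0 [[210.8, 135.8], [209.9, 131.6]]
scene 0.5 [[209.0, 137.3], [205.8, 135.1]]
top -0.5 [[417.2, 232.9], [419.5, 235.2]]
top 0 [[417.1, 230.4], [419.3, 229.2]]
top 0.5 [[416.6, 228.0], [418.2, 223.7]]
```

View pics/sw2.png

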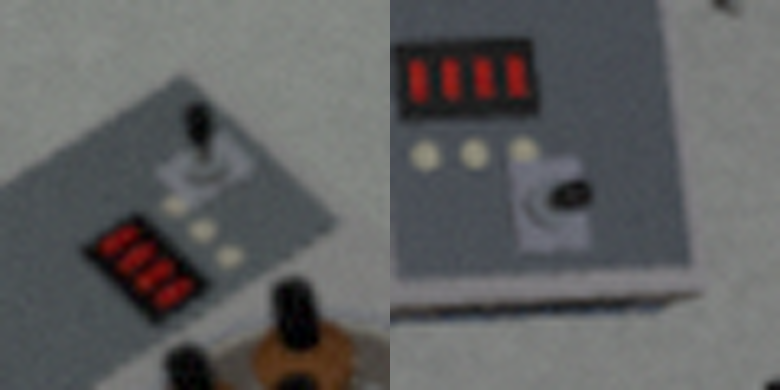

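The toggle is now upright (about half over). The finger rode up on its tip, so I push again about 8 mm lower and further.

```bash
python3 -m creep '[[0,0,30,20,0],[0,0,60,60,0],[0,0,64,100,0],[0,0,64,130,0],[0,0,64,140,0],[0,0,64,146,0],[0,0,64,146,0],[0,0,64,146,0],[0,0,64,146,0]]'
python3 -m creep '[[0,0,8,0,0],[0,0,16,0,0],[0,0,22,0,0],[0,0,27,0,0],[0,0,31,0,0],[0,0,34,0,0],[0,0,37,0,0],[0,0,37,0,0]]'
python3 -m creep '[[0,0,2,0,0],[0,0,4,0,0],[0,0,4,0,0]]'
python3 -m creep '[[0,0,2,0,0],[0,0,4,0,0],[0,0,4,0,0]]'
```

```text
t: 40.0
tool_pos: [0.3812, -0.3184, 0.0649]
tool_rot: [2.219, 2.218, -0.0]
contact_force: [1.0, 0.0, -0.1]
opening: 0.0852
t: 40.67
tool_pos: [0.4175, -0.3168, 0.0623]
tool_rot: [-2.221, -2.222, 0.0]
contact_force: [-0.1, 0.7, -0.2]
opening: 0.0854
t: 40.92
tool_pos: [0.4212, -0.3168, 0.0622]
tool_rot: [-2.221, -2.221, -0.0]
contact_force: [-1.9, -0.3, 0.8]
opening: 0.0855
t: 41.17
tool_pos: [0.425, -0.3167, 0.062]
tool_rot: [-2.221, -2.221, 0.0]
contact_force: [-1.7, -0.3, -0.3]
opening: 0.0857
```

```bash
python3 -m creep '[[0,0,2,0,0],[0,0,3,0,0],[0,0,3,0,0]]'
python3 -m creep '[[0,0,1,0,0],[0,0,2,0,0],[0,0,2,0,0]]'
python3 -m creep '[[0,0,1,0,0],[0,0,2,0,0],[0,0,2,0,0]]'
python3 - <<'E'
from h import *
im=ctrl.get_image('scene')[:,:,::-1]
cv2.imwrite('pics/sw3.png',cv2.resize(im[105:175,175:245],(420,420),interpolation=cv2.INTER_CUBIC))
E
```

```text
t: 41.42
tool_pos: [0.4256, -0.3168, 0.062]
tool_rot: [-2.217, -2.218, 0.007]
contact_force: [-13.4, -0.1, 6.4]
opening: 0.0856
t: 41.67
tool_pos: [0.4259, -0.3168, 0.0621]
tool_rot: [-2.214, -2.216, 0.011]
contact_force: [-20.2, 0.5, 11.5]
opening: 0.0853
t: 41.92
tool_pos: [0.4261, -0.3168, 0.0621]
tool_rot: [-2.211, -2.213, 0.015]
contact_force: [-28.5, 1.4, 16.1]
opening: 0.0853
```

View pics/sw3.png

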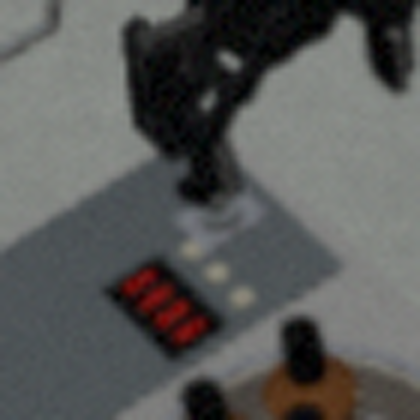

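The force rises sharply at x=0.4255, so it is against a stop. I back off and measure the toggle numerically.

```bash
python3 -m creep '[[0,0,-10,0,0],[0,0,-40,0,0],[0,0,-60,0,0],[0,0,-60,-30,0],[0,0,-80,-70,0],[0,0,-100,-110,0],[0,0,-110,-146,0],[0,0,-110,-156,0],[0,0,-110,-156,0],[0,0,-110,-156,0],[0,0,-110,-156,0]]'
python3 - <<'E'
from h import *
for n,(x,y,w,h) in(('scene',(195,118,30,28)),('top',(405,212,25,34))):
    im=ctrl.get_image(n)[y:y+h,x:x+w].max(2); m=im<45; v,u=np.nonzero(m); print(n,m.sum(),u.mean()+x,v.mean()+y,(u.min()+x,u.max()+x,v.min()+y,v.max()+y))
    for a in(-.5,0,.25,.5): print(a,proj(n,(.476+.020*np.sin(a),-.317,.066+.020*np.cos(a))).round(1))
o=ctrl.get_obs();print(o['tool_pos'].round(4))
E
```

```text
t: 42.88
tool_pos: [0.322, -0.3161, 0.2165]
tool_rot: [-2.219, -2.22, -0.001]
contact_force: [0.2, 0.2, 0.2]
opening: 0.0855
scene 18 207.0 136.5 (np.int64(205), np.int64(209), np.int64(135), np.int64(138))
-0.5 [213.5 132.5]
0 [210.3 133.7]
0.25 [208.8 134.8]
0.5 [207.4 136.2]
top 56 412.23214285714283 219.85714285714286 (np.int64(405), np.int64(419), np.int64(212), np.int64(228))
-0.5 [418.3 234. ]
0 [418.2 229.8]
0.25 [417.9 227.7]
0.5 [417.4 225.9]
[ 0.3218 -0.3158  0.2158]
```

The toggle's sleeve is at (207.0,136.5), which matches fully on (207.4,136.2). Now I check whether the stand has been knocked since.

```bash
cat > red.py <<'E'
from h import *
def red(im): # BGR
    b,g,r=[im[...,i].astype(int) for i in range(3)]; m=((r>90)&(r>g*1.7)&(r>b*1.7)).astype(np.uint8)
    k,l,s,c=cv2.connectedComponentsWithStats(m); return [(c[i],s[i,4]) for i in range(1,k) if s[i,4]>8]
E
python3 - <<'E'
from red import *
old=cv2.imread('pics/tag2.png')
for n,im,(x,y) in(('scene',old[:,:390],(280,200)),('top',old[:,390:],(215,200))):
    s=cv2.resize(im,(65,100),interpolation=cv2.INTER_AREA); print('old',n,[((c+(x,y)).round(1).tolist(),a) for c,a in red(s)])
    N=ctrl.get_image(n)[:,:,::-1][150:300,180:380]; print('new',n,[((c+(180,150)).round(1).tolist(),a) for c,a in red(N)])
E
```

```text
old scene [([312.7, 231.6], np.int32(23))]
new scene [([294.0, 164.5], np.int32(16)), ([335.8, 178.0], np.int32(46)), ([312.8, 231.4], np.int32(22))]
old top [([246.2, 229.6], np.int32(19)), ([272.0, 280.7], np.int32(44))]
new top [([246.2, 229.6], np.int32(19)), ([271.9, 280.8], np.int32(46)), ([340.6, 291.4], np.int32(20))]
```

The stand hasn't moved. Going over the tag and aligning with its tab.

```bash
python3 -m creep '[[60,36,15,0,-0.12],[120,72,30,0,-0.24],[130,108,45,0,-0.36],[130,144,59,0,-0.48],[130,180,74,0,-0.6],[130,216,89,0,-0.72],[130,252,104,0,-0.84],[130,288,119,0,-0.96],[130,324,134,0,-1.08],[130,360,148,0,-1.2],[130,393,162,0,-1.32],[130,393,162,0,-1.44]]'
python3 -m creep '[[130,0,0,0,-0.12],[130,0,0,0,-0.24],[130,0,0,0,-0.36],[130,0,0,0,-0.48],[130,0,0,0,-0.497],[130,0,0,0,-0.497],[130,0,0,0,-0.497],[130,0,0,0,-0.497],[130,0,0,0,-0.497]]'
python3 - <<'E'
from h import *
o=ctrl.get_obs();R=Ro.from_rotvec(o['tool_rot']).as_matrix();print(o['tool_pos'].round(4),R.round(3).tolist(),o['q'].round(3))
print('go',(R.T@(np.array([.4835,.0775,.103])-o['tool_pos'])*1e3).round(1))
E
```

```text
t: 44.08
tool_pos: [0.4848, 0.0813, 0.2171]
tool_rot: [-0.186, -3.134, -0.004]
contact_force: [-0.5, -1.2, 0.2]
opening: 0.0418
t: 44.83
tool_pos: [0.4841, 0.0761, 0.2181]
tool_rot: [0.57, -3.089, -0.0]
contact_force: [-0.4, 0.2, 0.5]
opening: 0.0417
[0.4841 0.0761 0.2181] [[-0.934, -0.357, -0.0], [-0.357, 0.934, -0.0], [0.0, 0.0, -1.0]] [ 0.004 -0.271  1.934 -0.     1.479 -1.932]
go [  0.    1.5 115.1]
```

```bash
python3 -m creep '[[130,0,1,35,0],[130,0,1,70,0],[130,0,1,95,0],[130,0,1,108,0],[130,0,1,115,0],[130,0,1,115,0],[130,0,1,115,0],[180,0,1,115,0],[255,0,1,115,0],[255,0,1,115,0],[255,0,1,115,0],[255,0,1,115,0]]' 40
python3 -m creep '[[255,0,0,0,0],[255,0,0,0,0],[255,0,0,-8,0],[255,0,0,-18,0],[255,0,0,-30,0],[255,0,0,-50,0],[255,0,0,-80,0],[255,0,0,-115,0],[255,0,0,-150,0],[255,0,0,-180,0],[255,0,0,-180,0],[255,0,0,-180,0]]'
python3 - <<'E'
from h import *
o=ctrl.get_obs();print(o['tool_pos'].round(4),o['opening'],o['contact_force'].round(2))
E
```

```text
t: 45.83
tool_pos: [0.4849, 0.0774, 0.105]
tool_rot: [-0.571, 3.086, 0.0]
contact_force: [-1.4, 0.9, 6.5]
opening: 0.0088
t: 46.83
tool_pos: [0.4849, 0.077, 0.2871]
tool_rot: [-0.571, 3.083, -0.002]
contact_force: [0.2, -0.8, -1.2]
opening: 0.0092
[0.4849 0.077  0.2871] 0.009213498971859873 [ 0.17 -0.85 -1.18]
```

```bash
python3 -m creep '[[255,15,-34,0,0.12],[255,30,-68,0,0.24],[255,46,-102,0,0.36],[255,61,-136,0,0.48],[255,77,-170,0,0.6],[255,92,-204,0,0.72],[255,107,-238,0,0.84],[255,122,-272,0,0.96],[255,138,-306,0,1.08],[255,153,-340,0,1.2],[255,169,-375,0,1.32],[255,169,-375,0,1.44]]'
python3 -m creep '[[255,0,0,0,0.12],[255,0,0,0,0.24],[255,0,0,0,0.36],[255,0,0,0,0.48],[255,0,0,0,0.497],[255,0,0,0,0.497],[255,0,0,0,0.497],[255,0,0,0,0.497],[255,0,0,0,0.497],[255,0,0,0,0.497]]'
python3 - <<'E'
from h import *
o=ctrl.get_obs();R=Ro.from_rotvec(o['tool_rot']).as_matrix();print(o['tool_pos'].round(4),R.round(3).tolist())
s=ctrl.get_image('scene')[:,:,::-1];t=ctrl.get_image('top')[:,:,::-1]
cv2.imwrite('pics/hk1.png',np.hstack([cv2.resize(s[75:175,150:250],(400,400),interpolation=cv2.INTER_CUBIC),cv2.resize(t[150:250,370:470],(400,400),interpolation=cv2.INTER_CUBIC)]))
for n,off in(('scene',(150,75)),('top',(370,150))):
  e=o['tool_pos']-[0,0,.023];print(n,'eye',((proj(n,e)-off)*4).round(),'tip',((proj(n,(.5177,-.3342,.2))-off)*4).round())
E
```

```text
t: 47.83
tool_pos: [0.4581, -0.3385, 0.2808]
tool_rot: [-1.621, -2.687, 0.003]
contact_force: [-0.4, 1.9, -0.8]
opening: 0.0091
t: 48.67
tool_pos: [0.4602, -0.3335, 0.2833]
tool_rot: [-2.22, -2.222, 0.0]
contact_force: [-0.1, 0.3, -0.5]
opening: 0.0091
[ 0.4602 -0.3335  0.2833] [[-0.001, 1.0, -0.0], [1.0, 0.001, 0.0], [0.0, -0.0, -1.0]]
scene eye [202.  -4.] tip [137. 122.]
top eye [347. 288.] tip [287. 201.]
```

View pics/hk1.png

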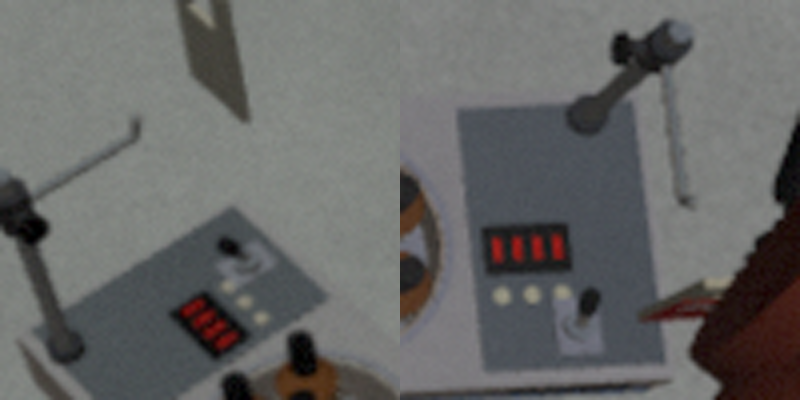

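The toggle leans to the back (on). The tag is held with its red side away from the rod, white towards the hook. I check its lower edge (scene crop (192,73)–(248,122)) against the assumed hold.

```bash
python3 - <<'E'
from h import *
p=ctrl.get_obs()['tool_pos']
for dy in(.028,-.028):
    X=p+[0,dy,-.097]; print(dy,'scene',((proj('scene',X)-(150,75))*4).round(),'top',((proj('top',X)-(370,150))*4).round()+[400,0])
# solve tag lower edge corners from scene at assumed height
from scipy.optimize import least_squares
obs=[(192,73),(248,122)]
f=lambda q:np.concatenate([(proj('scene',p+[q[0]+s*.028*np.sin(q[2])*-1,q[1]+s*.028*np.cos(q[2]),-.097])-(150,75))*4-o for s,o in((1,obs[0]),(-1,obs[1]))])
for s in(1,-1):
    f=lambda q:np.concatenate([(proj('scene',p+[q[0]-k*s*.028*np.sin(q[2]),q[1]+k*s*.028*np.cos(q[2]),-.097])-(150,75))*4-np.array(o) for k,o in((1,obs[0]),(-1,obs[1]))])
    r=least_squares(f,[0,0,0]);print(s,r.x,r.cost)
E
```

```text
0.028 scene [249. 118.] top [635. 317.]
-0.028 scene [196.  69.] top [743. 313.]
1 [ 3.04013540e-03  1.64819248e-03 -3.11990041e+00] 0.3469707572198199
-1 [0.00304014 0.00164819 0.02169224] 0.3469707572198112
```

```bash
python3 -m creep '[[255,-1,0,20,0],[255,-1,0,40,0],[255,-1,0,55,0],[255,-1,0,63,0],[255,-1,0,63,0],[255,-1,0,63,0],[255,-1,0,63,0],[255,-1,0,63,0]]'
python3 - <<'E'
from h import *
print(ctrl.get_obs()['tool_pos'].round(4))
E
python3 -m creep '[[255,0,15,0,0],[255,0,30,0,0],[255,0,40,0,0],[255,0,50,0,0],[255,0,60,0,0],[255,0,65,0,0],[255,0,65,0,0],[255,0,65,0,0],[255,0,65,0,0],[255,0,65,0,0]]'
```

```text
t: 49.43
tool_pos: [0.4609, -0.3351, 0.222]
tool_rot: [2.219, 2.22, 0.0]
contact_force: [0.3, -0.0, -0.5]
opening: 0.0086
[ 0.4609 -0.3351  0.222 ]
t: 50.27
tool_pos: [0.5248, -0.3346, 0.2203]
tool_rot: [-2.222, -2.221, 0.0]
contact_force: [0.3, 0.6, -1.3]
opening: 0.009
```

```bash
python3 -m creep '[[255,0,10,0,0],[255,0,20,0,0],[255,0,31,0,0],[255,0,31,0,0],[255,0,31,0,0],[255,0,31,0,0]]'
python3 - <<'E'
from h import *
s=ctrl.get_image('scene')[:,:,::-1]
cv2.imwrite('pics/hk2.png',cv2.resize(s[85:165,140:220],(640,640-40),interpolation=cv2.INTER_CUBIC))
E
```

```text
t: 50.77
tool_pos: [0.5564, -0.3344, 0.2201]
tool_rot: [-2.221, -2.221, 0.0]
contact_force: [0.3, -0.0, -0.4]
opening: 0.0089
```

View pics/hk2.png

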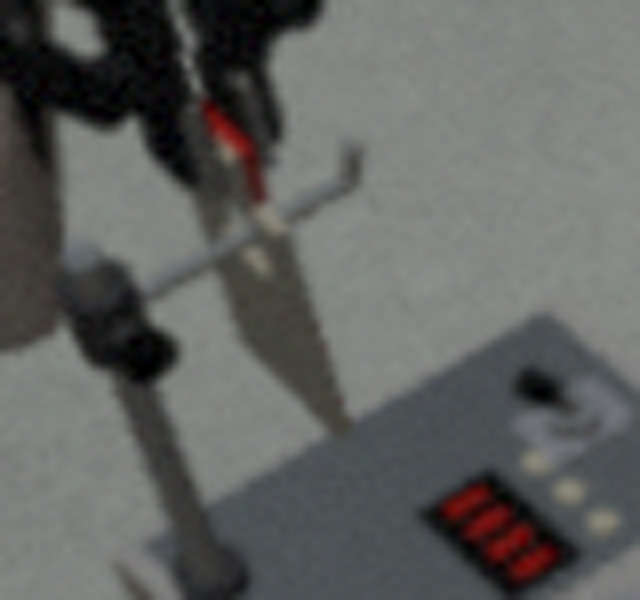

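The wire goes through the eye ((250,235) in the crop), red on the open side. Lowering until the eye rests on the wire.

```bash
python3 -m creep '[[255,0,0,5,0],[255,0,0,10,0],[255,0,0,12,0],[255,0,0,12,0],[255,0,0,12,0]]'
python3 -m creep '[[255,0,0,1,0],[255,0,0,2,0],[255,0,0,2,0]]'
python3 -m creep '[[255,0,0,1,0],[255,0,0,2,0],[255,0,0,2,0]]'
```

```text
t: 51.23
tool_pos: [0.5559, -0.3344, 0.2078]
tool_rot: [-2.221, -2.221, 0.0]
contact_force: [-0.3, -0.2, -0.9]
opening: 0.0092
t: 51.48
tool_pos: [0.5562, -0.3345, 0.2063]
tool_rot: [-2.221, -2.221, 0.0]
contact_force: [1.0, -1.1, -1.3]
opening: 0.0089
t: 51.73
tool_pos: [0.5564, -0.3347, 0.2057]
tool_rot: [2.221, 2.221, 0.0]
contact_force: [-2.1, 1.7, 4.0]
opening: 0.009
```

```bash
python3 -m creep '[[225,0,0,-1,0],[215,0,0,-1,0],[200,0,0,-1,0],[185,0,0,-1,0],[175,0,0,-1,0],[175,0,0,-1,0],[175,0,0,-1,0],[175,0,0,-1,0]]'
python3 -m creep '[[175,0,0,-10,0],[175,0,0,-25,0],[175,0,0,-50,0],[175,0,0,-80,0],[175,0,0,-110,0],[175,0,0,-110,0],[175,0,-40,-110,0],[175,0,-80,-110,0],[175,0,-120,-110,0],[175,0,-160,-110,0],[175,0,-160,-110,0]]'
python3 -m creep '[[175,40,0,0,0],[175,80,0,0,0],[175,120,0,0,0],[175,160,0,0,0],[175,200,0,0,0],[175,240,0,0,0],[175,280,0,0,0],[175,320,0,0,0],[175,360,0,0,0],[175,400,0,0,0],[175,400,0,0,0],[175,400,0,0,0]]'
python3 - <<'E'
from h import *
s=ctrl.get_image('scene')[:,:,::-1];t=ctrl.get_image('top')[:,:,::-1]
cv2.imwrite('pics/end.png',np.hstack([cv2.resize(s[90:240,140:280],(420,450),interpolation=cv2.INTER_CUBIC),cv2.resize(t[150:260,320:450],(378,450),interpolation=cv2.INTER_CUBIC)]))
for n in('scene','top'):
    for b in ctrl.outline_of(n,'tag'): print(n,b['rect'],round(b['conf'],2))
E
```

```text
t: 52.4
tool_pos: [0.5562, -0.3345, 0.2052]
tool_rot: [-2.221, -2.221, 0.0]
contact_force: [0.2, 0.2, -0.7]
opening: 0.027
t: 53.32
tool_pos: [0.3918, -0.3344, 0.3169]
tool_rot: [2.225, 2.217, -0.003]
contact_force: [0.9, -0.5, 0.9]
opening: 0.0267
t: 54.32
tool_pos: [0.3962, 0.0674, 0.317]
tool_rot: [2.214, 2.226, 0.003]
contact_force: [0.5, 0.6, 0.2]
opening: 0.0274
scene [162.8, 104.6, 21.3, 42.8] 0.91
scene [314.9, 176.5, 38.4, 39.7] 0.76
top [413.9, 175.0, 41.7, 21.5] 0.93
```

View pics/end.png

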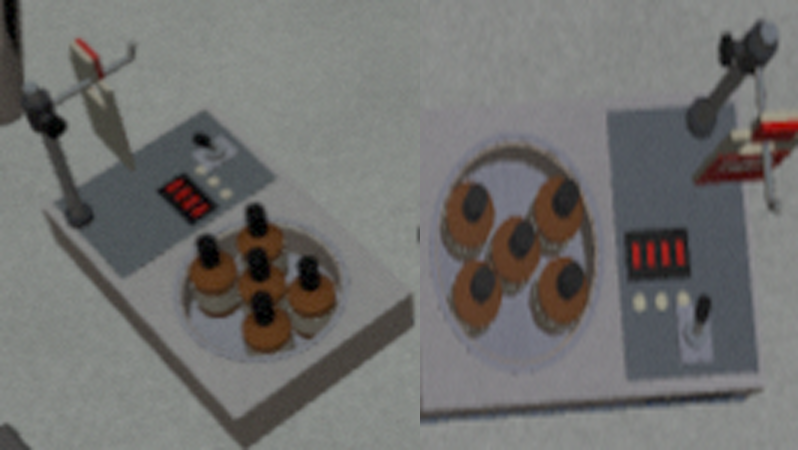

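The tag hangs on the wire with its red face to the open end. The switch leans back and five bottles stand in the well. I let it settle, check that the tag is still, and hand in.

```bash
for i in 1 2; do python3 -m creep '[[175,0,0,0,0],[175,0,0,0,0],[175,0,0,0,0],[175,0,0,0,0],[175,0,0,0,0],[175,0,0,0,0],[175,0,0,0,0],[175,0,0,0,0],[175,0,0,0,0],[175,0,0,0,0],[175,0,0,0,0],[175,0,0,0,0]]' | head -1; done
python3 - <<'E'
from h import *
c=[ctrl.get_image('scene')[90:160,150:200].astype(int) for _ in range(3)]
print([np.abs(c[i+1]-c[i]).mean().round(2) for i in(0,1)],[b['rect'] for b in ctrl.boxes_of('scene','tag')])
print(ctrl.finish_job())
E
```

```text
t: 55.52
t: 56.52
[np.float64(1.94), np.float64(1.98)] [[315.8, 175.1, 37.1, 40.1], [163.7, 107.5, 19.1, 40.1], [301.3, 245.0, 27.7, 35.3]]
the job is handed in; nothing more can be done
None
```

The job is done and handed in at about t = 57 s of the 210 s allowed; `finish_job()` gives no verdict.

- **Bottles:** The tray held five, and all five now stand in the well, one in the middle and four around it. Triangulated after placing, the middle bottle was about 1 mm off centre. The others were 41–45 mm out, and the cap tops at 91–92 mm against a nominal 104 mm. I took this as a camera offset because all five agreed. They look upright in the last picture.
- **Switch:** The first push left it only half over because the finger rode up on the tip. The second, lower push went to the stop; the sleeve's position matches fully on within a pixel.
- **Tag:** I took the smaller tag from the stand. It hangs from the hook with the wire through its eye and its red face towards the open end. It looks still: differences between the last three frames were even, about the level of image noise.

I saw no bystander moved, but I did not measure their final positions. The stand had not moved when I checked it before picking up the tag.

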